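# Load the slide drip rail and ratchet its gate shut

## Robot

A 7-joint arm with a two-finger parallel gripper is mounted at the origin on a cart in front of the work surface, level with it; the furniture and walls round the work are solid. World frame = base frame: x ahead of the robot, y to its left, z up, the work surface at z = 0. Lengths are in mm, angles in rad, forces in N, time in s.
With the tool pointing down it reaches from about 400 to 900 mm from the base axis. Payload 5.6 kg.
Tool frame: the origin (TCP) lies midway between the tips of the shut fingers; the grasp point (between the pads) lies 19 mm behind it; z points along the fingers, y is the line along which they close (so a half turn about z gives the same grasp; the last joint's range is limited). The gripper opens to 92 mm and grips with 3 to 60 N. Pads are 20 mm wide; open, the fingers measure 128 mm over their backs; the gripper's body (75 mm by 189 mm) begins 69 mm behind the grasp point.
Start: joints at [1.213, 0.468, -0.012, 1.603, 0.006, 1.071, -0.056], TCP at [201.216, -618.079, 214.592] pointing down, gripper open.
Joint ranges: [-2.53, 2.53], [-0.31, 2.02], [-1.57, 1.55], [0.28, 2.44], [-1.29, 4.43], [0.15, 1.84], [-2.92, 2.92]. Speed limits (rad/s): [2.57, 2.57, 3.14, 3.14, 3.14, 3.14, 3.14].

## Interface

Orientations are given as a rotation vector (axis times angle).
In Python, from cell import robot, grip, kin, viewer gives the robot as it stands. Calls block until the motion is done:
- robot.movep(position, orientation): joint-space move of the TCP to a pose.
- robot.servo_line(position, feed=150, rotation=None): straight line of the TCP; rotation=None keeps the orientation; feed is the mean speed in mm/s.
- robot.goto_joints(angles): joint-space move.
- grip(opening, newtons=None): opening from 0.0 (shut) to 1.0 (fully open); newtons is the grip in N (None keeps the last); returns when the fingers have stopped.
- robot.hold(seconds).
- kin.ik(position, orientation): joint angles nearest the present ones, or None.
- robot.observe(): the state.
- viewer.read_camera(name): name is "scene" or "top" or "wrist"; returns the picture (384x512x3 uint8, red, green, blue); there is no depth.
- viewer.camera_info(name): a dict with "camera_matrix" (3x3 intrinsics, pixels), "k1" (the pictures are not rectified: a ray, as slopes to the right and down, at radius r is drawn at 1 + k1 r^2 times it, then the intrinsics apply), "R" (3x3) and "t" (3): a world point X has camera coordinates R X + t. Camera axes: x right, y down, z forward; pixel columns grow to the right and rows downward; lengths in mm; the calibration is good to about 2 mm. A picture is of the moment at which its call begins: read the wrist's pose just before it. camera_info takes no time and is no camera call; for the wrist camera it gives the pose at the moment of the call.
A pose or a line that the arm cannot do raises robot.IKError and nothing moves.
- robot.job_done(): hands the job in; it is judged then, once.
Trained networks look in the newest picture that a camera, given by its name, has taken for a name from the list of things; names that differ only in an ending like _2 or _b are one class to them, and where a whole thing is asked for, a point or a joint stands for the part that bears it (a point fixed in the world has none). Each returns a list of dicts, best first, with "confidence" (0 to 1); they miss things now and then, are a little off and sometimes report something else, mostly with a low value. They report only what shows in the picture. A call takes as long as a camera call.
- viewer.silhouettes(name, camera): "mask" (384x512 bool, what is visible of it).
- viewer.pinpoint(name, camera): "at" ([x, y, z] in mm, in the coordinates of the camera as it stood for that picture, good to about 4 mm: a listed point, or the origin of a listed thing).
The state is a dict: "t": time; "joints": joint angles; "joint_velocities": joint speeds; "joint_torque": joint torques, N m; "tcp_pos": TCP position; "tcp_rot": TCP orientation; "contact_force": force on the tool from outside, world axes, zero at the start; "wrist_torque": the same for the moment, N m; "grip_width": opening from 0.0 (shut) to 1.0 (fully open); "grip_force": force on a finger pad.
Only numpy, scipy, OpenCV 4.12 (cv2) and the standard library are available. Lean on these libraries where they do the work, as an engineer would, in place of code of your own. Each camera call takes 0.05 s, during which the arm holds its last target. There are 200 camera calls.

## Task

Hang every slide rack whose round head fits the drip rail (the middle one of the three head sizes, 34 mm) on the rail: bring its head in at the open end and slide it along until it is past the steel band, and leave the racks with wider or narrower heads standing on the worktop. When all are in, shut the gate across the mouth by working the ratchet lever stroke by stroke until the gate is fully closed; do not push the gate itself, and leave the carton and the bottles at the back where they are.

Things in the scene. Friction and masses are not known exactly. Their poses are not given: they have to be found in the camera images.
- rack_a_tab (a point): slide rack 132 mm tall, 0.2 kg: white base 40 (x) x 64 (y) x 42 mm with glass slides; 10 mm shank; round grey head disc, DIAMETER 34 mm, 60 to 68 mm above the underside; on top an upright grip tab 24 (x) x 12 (y) x 44 mm. Point: centre of the tab on the shank's axis, 110 mm above the underside; z up, pinch along y. Head fits the rail. May be absent
- rack_b_tab (a point): slide rack 132 mm tall, 0.2 kg: white base 40 (x) x 64 (y) x 42 mm with glass slides; 10 mm shank; round grey head disc, DIAMETER 34 mm, 60 to 68 mm above the underside; on top an upright grip tab 24 (x) x 12 (y) x 44 mm. Point: centre of the tab on the shank's axis, 110 mm above the underside; z up, pinch along y. Head fits the rail. May be absent
- rack_c_tab (a point): slide rack 132 mm tall, 0.2 kg: white base 40 (x) x 64 (y) x 42 mm with glass slides; 10 mm shank; round grey head disc, DIAMETER 34 mm, 60 to 68 mm above the underside; on top an upright grip tab 24 (x) x 12 (y) x 44 mm. Point: centre of the tab on the shank's axis, 110 mm above the underside; z up, pinch along y. Head fits the rail. May be absent
- rack_d_tab (a point): slide rack 132 mm tall, 0.2 kg: white base 40 (x) x 64 (y) x 42 mm with glass slides; 10 mm shank; round grey head disc, DIAMETER 34 mm, 60 to 68 mm above the underside; on top an upright grip tab 24 (x) x 12 (y) x 44 mm. Point: centre of the tab on the shank's axis, 110 mm above the underside; z up, pinch along y. Head fits the rail. May be absent
- rack_wide_tab (a point): slide rack 132 mm tall, 0.2 kg: white base 40 (x) x 64 (y) x 42 mm with glass slides; 10 mm shank; round grey head disc, DIAMETER 46 mm, 60 to 68 mm above the underside; on top an upright grip tab 24 (x) x 12 (y) x 44 mm. Point: centre of the tab on the shank's axis, 110 mm above the underside; z up, pinch along y. Too wide to enter
- rack_narrow_tab (a point): slide rack 132 mm tall, 0.2 kg: white base 40 (x) x 64 (y) x 42 mm with glass slides; 10 mm shank; round grey head disc, DIAMETER 24 mm, 60 to 68 mm above the underside; on top an upright grip tab 24 (x) x 12 (y) x 44 mm. Point: centre of the tab on the shank's axis, 110 mm above the underside; z up, pinch along y. Too narrow to ride safely
- rail_mouth (a point): open end of the fixed aluminium drip rail: centre line, level of the ledges the heads ride on, 86 mm over the worktop. x runs level along the rail to its closed end, y left, z up. Inside the channel is 40 mm wide, 16 mm high; an 18 mm slot runs along its top and bottom; 50 mm wide outside, top at z = +21 mm. Walls flare out over the 15 mm before the mouth
- rail_band (a point): top of the steel band round the rail at x = 40 to 50 mm from rail_mouth, 2 mm over the rail's top; racks must be past it, four fit between it and the end, 40 mm each. Disc inside, shank in the slots, base below, tab above; a riding rack's underside is 26 mm over the worktop, its tab centre 50 mm over rail_mouth. Four legs at y = +-62 mm (inner faces 56) end below the rail's top
- rail_end (a point): inner face of the end plate that closes the rail, x = 215 mm from rail_mouth, same height; the plate reaches down to the base, so a rack's base stops against it with its axis 20 mm short of it
- gate (a joint): swing gate on a ratchet wheel, upright pivot at x = -26, y = +60 mm of rail_mouth. Radians, grows anticlockwise from above; starts at 0.1 to 0.85 (arm clear of the mouth); about 2.4 = closed, arm across the mouth. Each full lever stroke moves it on one tooth (0.3 rad, the first may be less); it stays put as the lever swings back. After the last tooth more strokes do nothing
- lever (a joint): ratchet lever on the same pivot, radians: 0 at rest, 0.6 at the end of its stroke (anticlockwise from above; the pin moves about 35 mm towards -x of rail_mouth). A stroke shorter than about 0.5 may miss the next tooth. A spring brings it back to 0 when let go. A stroke takes about 3 to 7 N at the pin
- lever_pin (a point): middle of the upright black pin on the end of the lever, 13 mm thick, 30 mm tall, from 108 to 138 mm above the worktop, 60 mm from the pivot; at rest it stands at x = +4, y = +112 mm of rail_mouth, and its path is free on both sides above 112 mm
- gate_tip (a point): point near the free end of the gate arm, 72 mm from the pivot, on the arm's mid-height, 96 mm above the worktop (arm 10 mm thick, 16 mm tall)
- carton: bystander: printed carton 55x99x70 mm, origin under its centre
- cleaner: bystander: white bottle, 43 mm thick, 118 mm tall, origin under its centre
- oil: bystander: brown bottle, 31 mm thick, 72 mm tall, origin under its centre

How it is judged:
By the outcome, as a careful person would: the job done as asked, in the order asked, and still so for the second after the job is handed in, with the robot touching nothing.
Of rack_a, rack_b, rack_c, rack_d only 3 to 4 are there at a start; the rules pass over those that are not, and their reading is None.
At some moment in a run one of rack_a, rack_b, rack_c, rack_d may be knocked a few centimetres aside while the robot is not near it.
It also fails if it takes over 208 s, if anything falls off the work surface, if the arm or the gripper's body presses on something with over 40 N, if the wrist force passes 120 N, or if a joint passes its speed limit or range.

## Working session

There is one attempt and no reset: what is moved stays moved. The work goes in short steps, each a Python script; the robot and the scene stay as the last script left them, time stands still between calls to the robot, and variables do not carry over. Pictures are saved under pics/ and viewed, at most 15 in all, crops included, and the job is handed in when it is done.

```bash
ls; mkdir -p pics
cat > h.py <<'E'
import numpy as np, cv2
from cell import robot, grip, kin, viewer
def world(p,info): 
    return np.array(info["R"]).T@(np.array(p)-np.array(info["t"]))
def snap(cam,fn=None):
    info=viewer.camera_info(cam); im=viewer.read_camera(cam)
    if fn: cv2.imwrite('pics/'+fn,cv2.cvtColor(np.asarray(im),cv2.COLOR_RGB2BGR))
    return im,info
def proj(P,info):
    c=np.array(info["R"])@np.array(P,float)+np.array(info["t"]); s=c[:2]/c[2]
    s=s*(1+info["k1"]*(s@s)); K=np.array(info["camera_matrix"]); return K[:2,:2]@s+K[:2,2]
def find(name,cam,info,n=5,minc=0.2):
    return [(round(d["confidence"],2),world(d["at"],info).round(1)) for d in viewer.pinpoint(name,cam)[:n] if d["confidence"]>=minc]
E
python3 - <<'E'
from h import *
print(robot.observe())
for c in ("scene","top"):
    im,info=snap(c,c+'1.png'); print(c,info)
    for n in ["rack_a_tab","rack_wide_tab","rack_narrow_tab","rail_mouth","rail_band","rail_end","lever_pin","gate_tip","carton","cleaner","oil"]:
        print(n,*find(n,c,info,6))
E
```

```text
pics
{'t': 0.0, 'joints': array([ 1.21302812,  0.46841843, -0.01157155,  1.60360209,  0.00600357,
        1.0713466 , -0.05630333]), 'joint_velocities': array([-0.00069383,  0.00166076, -0.00131271, -0.00048656,  0.00122799,
       -0.00139887, -0.00094183]), 'joint_torque': array([-7.13447980e-05, -5.20569277e+01, -1.26616252e-02, -2.43739825e+01,
       -5.66055102e-02,  1.73278665e-02,  1.75807404e-04]), 'tcp_pos': array([ 200.97871152, -617.55921488,  213.62245413]), 'tcp_rot': array([-3.10111677e+00, -4.91987768e-01,  6.42106706e-04]), 'contact_force': array([-0.56483716, -0.47439065,  0.76628389]), 'wrist_torque': array([-0.03049091,  0.04052879,  0.0077212 ]), 'grip_force': 0.0, 'grip_width': 1.0019232761898127}
scene {'camera_matrix': array([[472.01408713,   0.        , 263.26211705],
       [  0.        , 472.01408713, 201.05776535],
       [  0.        ,   0.        ,   1.        ]]), 'k1': -0.08134791190634305, 'R': array([[-0.72749358, -0.68605428, -0.00908881],
       [-0.30375822,  0.33392726, -0.89231358],
       [ 0.61521056, -0.6463916 , -0.45132457]]), 't': array([ 
[... 1120 characters left out ...]
(0.58, array([396.3, 318.2, 108. ]))
rack_wide_tab (0.83, array([606.7, 316.6, 107.5]))
rack_narrow_tab (0.78, array([381.3, 195.1, 114.6]))
rail_mouth (0.68, array([ 408.4, -278.6,   87.1]))
rail_band (0.77, array([ 447.3, -287. ,  108.8]))
rail_end (0.84, array([ 618.9, -292.6,   83.1]))
lever_pin
gate_tip (0.67, array([ 326.2, -167.7,   96.6])) (0.29, array([606.5, 317.5, 108.1]))
carton (0.72, array([689.4, 309.8,  -1.6])) (0.67, array([ 403.8, -282.4,   85.6]))
cleaner (0.71, array([ 670.6, -462.9,   -3.8])) (0.49, array([ 6.733e+02, -3.994e+02, -6.000e-01])) (0.36, array([6.908e+02, 3.115e+02, 5.000e-01]))
oil (0.69, array([ 677.5, -401.6,   -2.7])) (0.32, array([482.2, 325.3, 111.9]))
```

View pics/scene1.png

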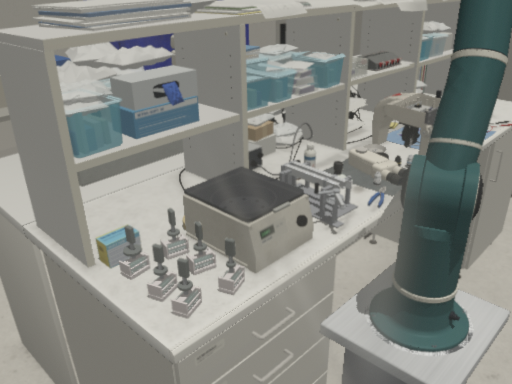

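View pics/top1.png

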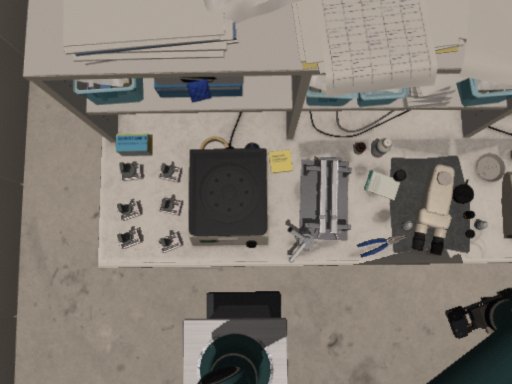

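The scene view shows six racks at left, rows v≈225–300, and the rail with its gate and lever near (318,190). The top view shows the racks at (130,171), (171,171), (129,209), (171,205), (130,238) and (171,240), and the rail at u≈326, v 158–240 with its mouth towards the robot. A black box stands between the racks and the rail. Next I'll take wrist views of both areas.

Run:
```python
from h import *
p=robot.observe()["tcp_pos"]
D=np.array([np.pi,0,0])
robot.servo_line([p[0],p[1],330],feed=200)
for n,(x,y,z) in {"rail":(430,-260,380),"racks":(430,250,400)}.items():
    robot.movep([x,y,z],D); robot.hold(0.2)
    im,info=snap("wrist",n+'.png'); print(n,robot.observe()["t"],(-info["R"].T@info["t"]).round(),info["R"].round(2).tolist())
    names=["rail_mouth","rail_band","rail_end","lever_pin","gate_tip"] if n=="rail" else ["rack_a_tab","rack_wide_tab","rack_narrow_tab"]
    for k in names:
        print(k,*find(k,"wrist",info,6))
```

```text
rail 3.75 [ 507. -260.  548.] [[-0.0, -1.0, 0.0], [-0.96, 0.0, 0.28], [-0.28, 0.0, -0.96]]
rail_mouth (0.62, array([ 402. , -277.3,   89.8]))
rail_band (0.95, array([ 453.1, -278.8,  107.4]))
rail_end (0.78, array([ 618.5, -289.8,   86.3]))
lever_pin (0.6, array([ 419.5, -162.4,  120.5]))
gate_tip (0.73, array([ 327.4, -171. ,   94.5]))
racks 6.1 [508. 250. 568.] [[-0.0, -1.0, 0.0], [-0.96, 0.0, 0.28], [-0.28, -0.0, -0.96]]
rack_a_tab (0.59, array([398.3, 324. , 106.9]))
rack_wide_tab (0.56, array([607.8, 323.5, 106.9]))
rack_narrow_tab (0.76, array([380.6, 199.1, 109.6]))
```

View pics/rail.png

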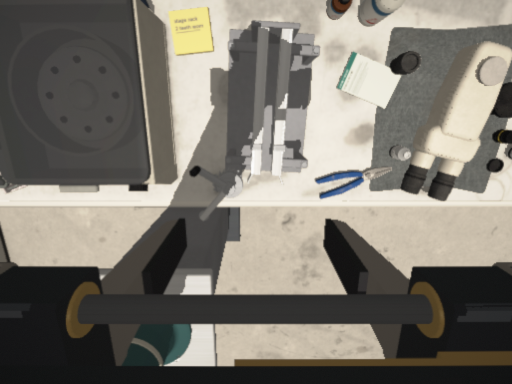

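View pics/racks.png

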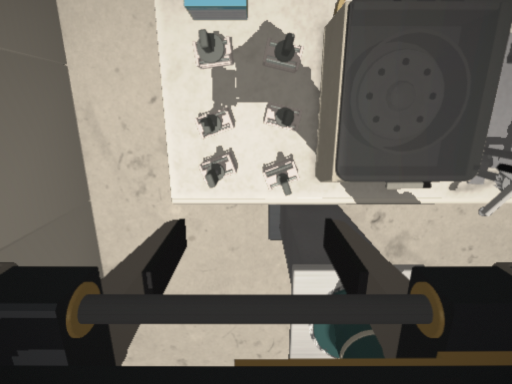

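The rail view shows the mouth at about (268,170), the lever pin at (195,170) and the gate arm at (215,205). The racks view shows six racks with yaws up to about ±25°; the wide one is at (208,45). I'll take a closer view to judge head sizes and yaw.

Run:
```python
from h import *
D=np.array([np.pi,0,0])
robot.movep([395,262,260],D); robot.hold(0.2)
im,info=snap("wrist"); print(robot.observe()["t"])
for k in ["rack_a_tab","rack_wide_tab","rack_narrow_tab"]:
    print(k,*find(k,"wrist",info,8,0.1))
    for d in viewer.silhouettes(k,"wrist"): 
        v,u=np.nonzero(d["mask"]); print('  mask',round(d["confidence"],2),len(u),u.mean().round(),v.mean().round())
im=np.asarray(im)[:,:,::-1]
cv2.imwrite('pics/close1.png',im); 
c=cv2.resize(im[0:300,100:440],(0,0),fx=2,fy=2,interpolation=cv2.INTER_CUBIC); cv2.imwrite('pics/close1c.png',c)
import pickle; pickle.dump(info,open('close1.pkl','wb'))
```

```text
7.1333
rack_a_tab (0.85, array([398.9, 322.7, 106.7]))
  mask 0.68 1429 214.0 165.0
rack_wide_tab (0.26, array([380.2, 198.6, 108.2]))
  mask 0.59 1386 208.0 12.0
rack_narrow_tab (0.95, array([377.7, 200.1, 107.4]))
  mask 0.75 1678 301.0 175.0
```

View pics/close1c.png

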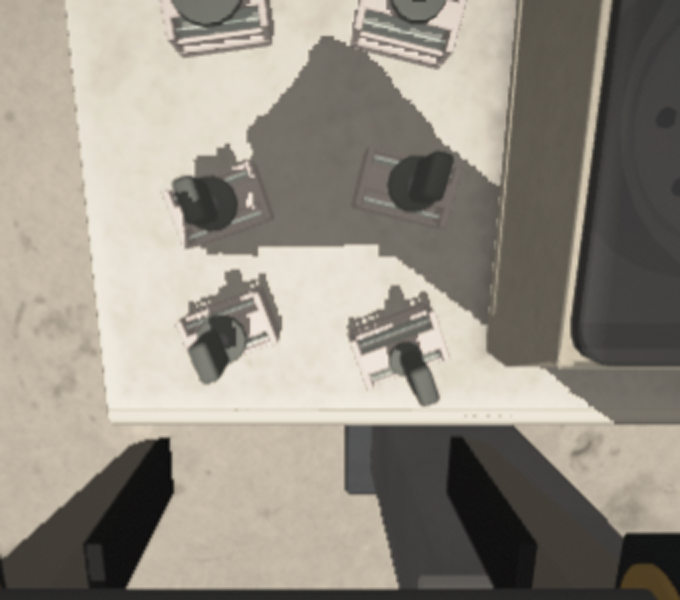

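The close view shows the narrow head at crop (400,360). The medium heads are at (226,340), (213,200), (412,185) and probably top-right (415,5), and the wide one is at (207,5). For exact position and yaw I'll fit a wire model to edges.

```bash
cat >> h.py <<'E'
from scipy.optimize import minimize
def backproj(uv,z,info):
    K=np.array(info["camera_matrix"]); d=(np.array(uv,float)-K[:2,2])/K[0,0]; s=d.copy()
    for _ in range(10): s=d/(1+info["k1"]*(s@s))
    R=np.array(info["R"]); C=-R.T@np.array(info["t"]); r=R.T@np.array([s[0],s[1],1.]); return C+r*(z-C[2])/r[2]
def seg(a,b,n=24): return np.linspace(a,b,n)
def model():
    P=[]
    def rect(hx,hy,z):
        c=[(-hx,-hy,z),(hx,-hy,z),(hx,hy,z),(-hx,hy,z)]
        return [seg(np.array(c[i],float),np.array(c[(i+1)%4],float)) for i in range(4)]
    t=np.linspace(0,2*np.pi,60)
    return np.vstack(rect(20,32,42)), np.c_[17*np.cos(t),17*np.sin(t),t*0+68], np.vstack(rect(12,6,132))
MODEL=model()
def projN(P,info):
    c=P@np.array(info["R"]).T+np.array(info["t"]); s=c[:,:2]/c[:,2:]
    s=s*(1+info["k1"]*(s**2).sum(1,keepdims=True)); K=np.array(info["camera_matrix"]); return s*K[0,0]+K[:2,2]
def place(P,q):
    c,s=np.cos(q[2]),np.sin(q[2]); return np.c_[q[0]+c*P[:,0]-s*P[:,1],q[1]+s*P[:,0]+c*P[:,1],P[:,2]]
def fit(im,info,x0,y0,rng=12,yaws=np.radians(np.arange(-36,37,6))):
    g=cv2.cvtColor(np.asarray(im),cv2.COLOR_RGB2GRAY)
    dt=np.minimum(cv2.distanceTransform((cv2.Canny(g,30,80)==0).astype(np.uint8),cv2.DIST_L2,5),5)
    def cost(q):
        t=0
        for P,w in zip(MODEL,(1,1,1)):
            m=projN(place(P,q),info).astype(np.float32)
            t+=w*cv2.remap(dt,m[:,:1],m[:,1:],cv2.INTER_LINEAR,borderValue=4).mean()
        return t
    best=sorted((cost((x,y,a)),x,y,a) for x in x0+np.arange(-rng,rng+1,3) for y in y0+np.arange(-rng,rng+1,3) for a in yaws)[:6]
    rs=[minimize(cost,b[1:],method='Nelder-Mead',options=dict(initial_simplex=np.array(b[1:])+np.array([[0,0,0],[3,0,0],[0,3,0],[0,0,.1]]))) for b in best]
    r=min(rs,key=lambda r:r.fun); return r.x,r.fun
def draw(img,info,q,s=1):
    for P,col in zip(MODEL,((0,0,255),(0,200,0),(255,0,0))):
        for u,v in projN(place(P,q),info): cv2.circle(img,(int(u*s),int(v*s)),1,col,-1)
E
python3 - <<'E'
from h import *
import pickle
info=pickle.load(open('close1.pkl','rb')); im=cv2.imread('pics/close1.png')
big=cv2.resize(im,None,fx=2,fy=2,interpolation=cv2.INTER_CUBIC)
for uv in [(213,170),(206,100),(306,92),(307,2)]:
    p=backproj(uv,66,info); print(p.round(1))
    q,f=fit(im[:,:,::-1],info,p[0],p[1]); print(q[:2].round(1),np.degrees(q[2]).round(1),round(f,2)); draw(big,info,q,2)
cv2.imwrite('pics/fit1.png',big[:560,200:800])
E
```

```text
[397.5 319.2  66. ]
[398.7 323. ] 23.1 2.41
[486.6 324.2  66. ]
[484.5 324.2] 63.7 4.51
[495.9 199.8  66. ]
[496.  198.8] 4.6 5.89
[593.5 203.3  66. ]
[577.4 207. ] -10.1 6.47
```

View pics/fit1.png

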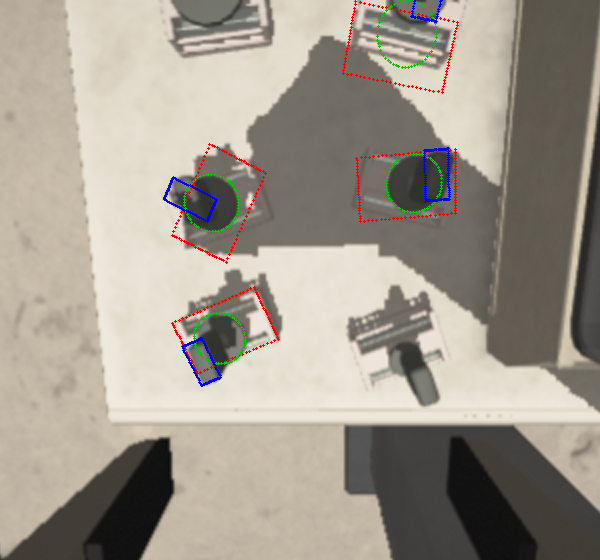

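Run:
```python
from h import *
import pickle
info=pickle.load(open('close1.pkl','rb'))
print(backproj((345,180),0,info))
for z in (100,120,140,160,180): print(z,backproj((379,183),z,info).round(),backproj((389,180),z,info).round())
# rear part of edge in racks.png unavailable; top cam
im,i2=snap("top")
for z in (100,130,160): print(z,backproj((190,150),z,i2).round(),backproj((190,240),z,i2).round())
from h import find
for q in [(398.7,323),(484.5,324.2),(496,198.8),(600,203)]: print(q, proj([*q,110],i2).round())
```

```text
[367.29714782 119.60752298   0.        ]
100 [388. 111. 100.] [392.  99. 100.]
120 [393. 120. 120.] [397. 109. 120.]
140 [398. 129. 140.] [402. 119. 140.]
160 [404. 138. 160.] [407. 129. 160.]
180 [409. 148. 180.] [412. 139. 180.]
100 [656. 123. 100.] [388. 121. 100.]
130 [649. 119. 130.] [387. 117. 130.]
160 [642. 114. 160.] [386. 113. 160.]
(398.7, 323) [121. 237.]
(484.5, 324.2) [121. 208.]
(496, 198.8) [163. 203.]
(600, 203) [163. 168.]
```

```bash
cat >> h.py <<'E'
from scipy.spatial.transform import Rotation as Ro
def down(a): return (Ro.from_euler('z',a)*Ro.from_euler('x',np.pi)).as_rotvec()
def look(x,y,a0,fn=None,z=250):
    """close look from (x-90,y); refined (x,y,yaw)"""
    robot.movep([x-90,y,z],down(0)); robot.hold(0.15)
    im,info=snap("wrist"); a0=np.radians(a0)
    q,f=fit(im,info,x,y,rng=9,yaws=a0+np.radians(np.arange(-15,16,5)))
    pts=find("rack_a_tab","wrist",info,6,0.1)
    print('fit',q[:2].round(1),np.degrees(q[2]).round(1),round(f,2),pts)
    if fn:
        b=cv2.resize(np.asarray(im)[:,:,::-1],None,fx=1.5,fy=1.5,interpolation=cv2.INTER_CUBIC); draw(b,info,q,1.5); cv2.imwrite('pics/'+fn,b)
    return q
def pick(x,y,a):
    grip(0.5); robot.movep([x,y,200],down(a)); robot.servo_line([x,y,92],feed=120)
    grip(0,20); robot.servo_line([x,y,290],feed=200)
    o=robot.observe(); print('picked w',o["grip_width"],'f',o["grip_force"],'t',o["t"])
E
python3 - <<'E'
from h import *
robot.movep([309,323,250],down(0)); robot.hold(.15)
q=look(398.7,323,23,'l1.png'); print(robot.observe()["t"])
E
```

```text
fit [396.8 322.9] 36.5 5.57 [(0.75, array([401.7, 322.8, 105.4]))]
8.6333
```

View pics/l1.png

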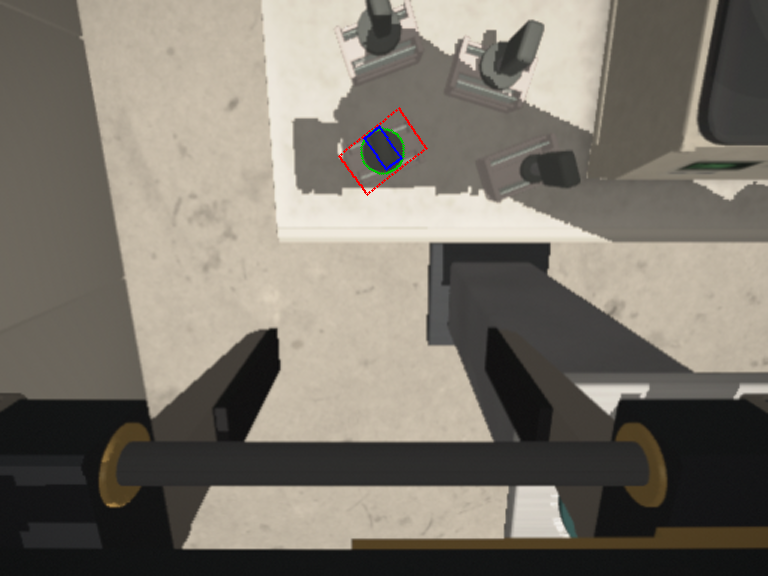

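The wrist shadow dims this rack, but the head circle fits at (382,150). The base edges match the earlier clean fit (398.7, 323, 23°), so I'll pick with that, then look at the rail while carrying it.

Run:
```python
from h import *
pick(398.5,323,np.radians(23))
robot.movep([360,-278,330],down(-0.06)); robot.hold(0.2)
im,info=snap("wrist")
import pickle; pickle.dump(info,open('rail2.pkl','wb'))
for k in ["rail_mouth","rail_band","rail_end","lever_pin","gate_tip"]: print(k,*find(k,"wrist",info,3))
cv2.imwrite('pics/rail2.png',np.asarray(im)[:,:,::-1])
cv2.imwrite('pics/rail2c.png',cv2.resize(np.asarray(im)[0:260,130:390,::-1],None,fx=2.3,fy=2.3,interpolation=cv2.INTER_CUBIC))
print(robot.observe()["t"],robot.observe()["grip_width"])
```

```text
picked w 0.1297949406140612 f 19.98908668756485 t 12.7333
rail_mouth (0.91, array([ 403.6, -276.9,   88.4])) (0.35, array([ 361.7, -278. ,  343.6]))
rail_band (0.69, array([ 452.1, -279.6,  109.6])) (0.5, array([ 417.5, -163.2,  121. ])) (0.2, array([ 327.1, -170.8,   95. ]))
rail_end (0.46, array([ 331.3, -168.2,   93.8]))
lever_pin (0.65, array([ 416.8, -162.5,  124.8]))
gate_tip (0.95, array([ 327.7, -171.4,   91.8]))
15.3917 0.12616723331418145
```

View pics/rail2c.png

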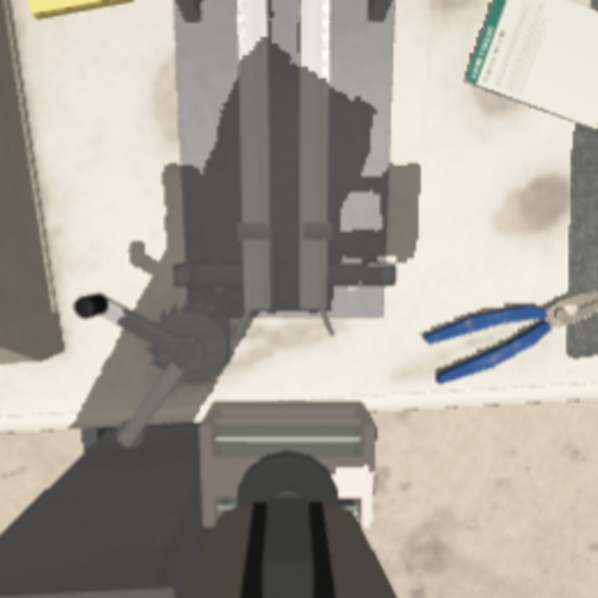

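Run:
```python
from h import *
import pickle
info=pickle.load(open('rail2.pkl','rb')); im=cv2.imread('pics/rail2.png'); g=cv2.GaussianBlur(cv2.cvtColor(im,6),(1,5),0).astype(float)
for v in (10,20,60,75,90,110,118,126):
    d=np.diff(g[v,225:285]); idx=[i for i in np.argsort(-abs(d))[:7]]
    print(v,[(int(i+225.5),int(d[i])) for i in sorted(idx)])
for v in (10,60,130): print(v,[backproj((u,v),107,info)[:2].round(1) for u in (253.5,254.5,255.5)])
print(proj([405,-277.5,107],info),proj([450,-280,109],info))
print(info["R"].round(3).tolist())
```

```text
10 [(232, 56), (245, -71), (246, -41), (247, 40), (260, 73), (272, -60), (273, -30)]
20 [(233, 43), (239, -39), (240, -46), (258, -37), (259, 33), (260, 71), (272, -55)]
60 [(233, 17), (234, 15), (246, -19), (259, 18), (260, 13), (271, -12), (272, -16)]
75 [(234, 21), (246, -20), (247, -9), (259, 19), (260, 12), (271, -17), (272, -13)]
90 [(234, 24), (246, -18), (259, 20), (260, 12), (271, -21), (277, 37), (278, 36)]
110 [(234, 16), (235, 15), (246, -15), (247, -15), (259, 22), (271, -22), (278, 13)]
118 [(235, 21), (246, -19), (247, -13), (259, 23), (260, 11), (271, -20), (272, -10)]
126 [(235, 23), (246, -15), (247, -16), (259, 22), (271, -18), (274, 57), (275, 15)]
10 [array([ 556.8, -286.9]), array([ 556.7, -288.1]), array([ 556.7, -289.3])]
60 [array([ 500. , -283.5]), array([ 499.9, -284.8]), array([ 499.8, -286. ])]
130 [array([ 411.4, -278.1]), array([ 411.3, -279.5]), array([ 411.2, -280.9])]
[253.31136635 134.70755928] [253.14700823 100.56267127]
[[-0.059, -0.998, 0.0], [-0.959, 0.057, 0.277], [-0.276, 0.016, -0.961]]
```

The view shows the rail centre line at full-image u≈253.3 from v=10 to 130, the mouth at v≈135, the pin at crop (90,305) and the gate arm clear. That gives mouth ≈ (405,-277.5) and yaw -0.059. Inserting the first rack with force checks.

```bash
cat >> h.py <<'E'
M=np.array([405.3,-277.5]); YR=-0.059; U=np.array([np.cos(YR),np.sin(YR)]); V=np.array([-U[1],U[0]])
def rp(s,y,z): return [*(M+s*U+y*V),z]
def insert(s_end,dy=0.0,zr=121.5,contact=False):
    o=down(YR)
    robot.movep(rp(-62,dy,290),o); robot.servo_line(rp(-62,dy,zr),feed=200); robot.hold(.1)
    f0=robot.observe()["contact_force"].copy()
    def F():
        c=robot.observe()["contact_force"]-f0; return np.array([c[:2]@U,c[:2]@V,c[2]])
    for s in (-22,-5,8,20):
        robot.servo_line(rp(s,dy,zr),feed=70); f=F(); print(s,f.round(1))
        if np.abs(f).max()>10: print('HIGH'); return False
    robot.servo_line(rp(s_end-22,dy,zr),feed=120); print(F().round(1))
    for s in np.arange(s_end-16,s_end+(8 if contact else 1),4.):
        robot.servo_line(rp(s,dy,zr),feed=60); f=F()
        if f[0]<-5: break
    print('end s',s,f.round(1))
    return True
def release(s,dy=0.,zr=121.5):
    robot.servo_line(rp(s,dy,zr-3),feed=40); grip(0.35); robot.servo_line(rp(s,dy,300),feed=200)
    print('t',robot.observe()["t"])
E
python3 - <<'E'
from h import *
print(insert(193)); o=robot.observe(); print(o["t"],o["grip_width"],o["tcp_pos"])
E
```

```text
-22 [-0.2  0.5 -1.1]
-5 [ 0.1  0.2 -0.8]
8 [ 0.   0.1 -2. ]
20 [-0.1  0.6 -0.1]
[ 0.6 -0.4 -0.4]
end s 193.0 [ 0.2  1.2 -0.6]
True
21.2083 0.13325456249347825 [ 598.28847935 -288.79029816  121.53978229]
```

Run:
```python
from h import *
release(193)
im,i0=snap("scene")   # quick evidence
cv2.imwrite('pics/s2.png',np.asarray(im)[:,:,::-1])
robot.movep([420,262,290],down(0)); robot.hold(0.2)
im,info=snap("wrist"); b=cv2.resize(np.asarray(im)[:,:,::-1],None,fx=1.5,fy=1.5,interpolation=cv2.INTER_CUBIC)
print(find("rack_a_tab","wrist",info,6,.1))
for x,y,a in [(484.5,324.2,19),(496,198.8,-14),(602,203,-11)]:
    q,f=fit(im,info,x,y,rng=12,yaws=np.radians(a+np.arange(-6,7,3))); print(q[:2].round(1),np.degrees(q[2]).round(1),round(f,2)); draw(b,info,q,1.5)
cv2.imwrite('pics/l2.png',b[:420]); print(robot.observe()["t"])
```

```text
t 23.0
[]
[484.7 327. ] 18.1 3.82
[461.6 232.6] -19.6 3.59
[600.  201.7] -4.7 4.17
25.4333
```

View pics/l2.png

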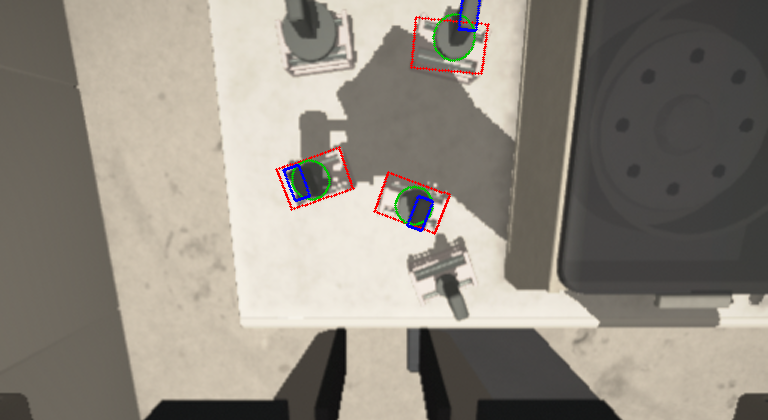

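The picture shows one rack has been knocked and now stands at (412,205) px, about world (461.6, 232.6, -20°). The left-middle fit at (314,180) looks good. Picking the left-middle one.

Run:
```python
from h import *
pick(484.7,325.8,np.radians(18.1))
if insert(152,contact=True):
    o=robot.observe(); print(o["t"],o["grip_width"]); s=(o["tcp_pos"][:2]-M)@U; print(s)
    release(s)
    pick(461.6,232.2,np.radians(-19.6))
    robot.movep([330,-276,330],down(YR)); robot.hold(.15); im,info=snap("wrist")
    cv2.imwrite('pics/rail3.png',cv2.resize(np.asarray(im)[0:260,130:390,::-1],None,fx=2.3,fy=2.3,interpolation=cv2.INTER_CUBIC))
    print(robot.observe()["grip_width"],robot.observe()["t"])
```

```text
picked w 0.12863952059410957 f 19.990426898002625 t 29.2083
-22 [ 1.5  0.3 -0.8]
-5 [ 1.  -0.3 -0.4]
8 [ 1.  -0.3 -0.3]
20 [0.  0.5 0.8]
[ 0.3  0.1 -0.1]
end s 156.0 [-0.1  0.5  0.7]
36.8417 0.12826686469491902
155.69916842095188
t 38.6333
picked w 0.13225351136101382 f 19.999652802944183 t 43.775
0.12670621349017075 45.8833
```

View pics/rail3.png

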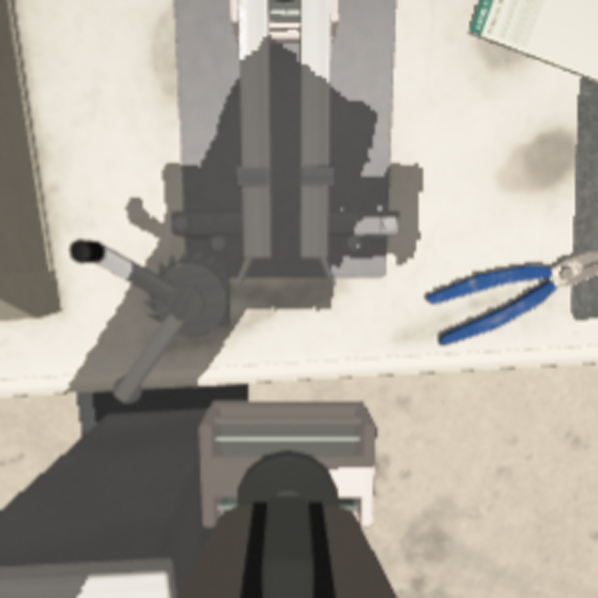

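The rail view shows the two racks under the slot at the top (crop (285,15)), the mouth free, and the gate and lever undisturbed. Inserting the third.

Run:
```python
from h import *
if insert(113,contact=True):
    o=robot.observe(); print(o["t"],o["grip_width"]); s=(o["tcp_pos"][:2]-M)@U; print(s)
    release(s)
    robot.movep([480,215,250],down(0)); robot.hold(0.2)
    im,info=snap("wrist"); b=cv2.resize(np.asarray(im)[:,:,::-1],None,fx=1.5,fy=1.5,interpolation=cv2.INTER_CUBIC)
    print(find("rack_a_tab","wrist",info,6,.1))
    q,f=fit(im,info,600,202,rng=12,yaws=np.radians(-10+np.arange(-10,11,5))); print(q[:2].round(1),np.degrees(q[2]).round(1),round(f,2)); draw(b,info,q,1.5)
    cv2.imwrite('pics/l3.png',b[:400]); print(robot.observe()["t"])
```

```text
-22 [0.1 1.7 0.1]
-5 [ 0.8  1.  -0.8]
8 [ 0.8  1.  -0.3]
20 [1.2 1.2 0.2]
[ 0.5  0.7 -1. ]
end s 117.0 [-0.1  1.4  0.2]
51.2833 0.13378799945784384
116.79406875822426
t 53.075
[]
[601.5 200. ] 13.2 6.9
55.2
```

View pics/l3.png

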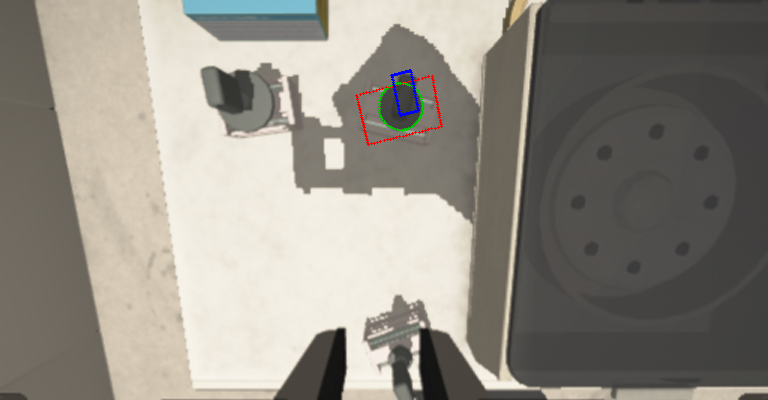

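The last rack's head circle fits at (400,106) px, world (601.5,200). Its base line slopes to about -13°, so the fitted yaw was misled by shadow. Picking with -13°.

Run:
```python
from h import *
pick(601.5,200.5,np.radians(-13))
if insert(75,contact=True):
    o=robot.observe(); print(o["t"],o["grip_width"]); s=(o["tcp_pos"][:2]-M)@U; print(s)
    release(s)
    robot.movep(rp(-75,30,330),down(YR)); grip(0.05); robot.hold(.1)
    im,info=snap("wrist"); import pickle; pickle.dump(info,open('r4.pkl','wb'))
    cv2.imwrite('pics/r4raw.png',np.asarray(im)[:,:,::-1])
    cv2.imwrite('pics/rail4.png',cv2.resize(np.asarray(im)[0:250,130:390,::-1],None,fx=2.3,fy=2.3,interpolation=cv2.INTER_CUBIC))
    for k in ["rack_a_tab","lever_pin","gate_tip"]: print(k,*find(k,"wrist",info,5,.1))
```

```text
picked w 0.1306859959339568 f 19.996357262134552 t 58.9917
-22 [-1.   0.6 -0.9]
-5 [-0.8  0.3 -0.5]
8 [-0.2  0.1 -0.2]
20 [-0.6  0.3 -1.5]
[-0.4  0.1  0.5]
end s 79.0 [-5.8  0.1  1.4]
65.7333 0.13084110496663098
77.87577892572695
t 67.525
rack_a_tab (0.51, array([ 481.2, -281.6,  135.6]))
lever_pin (0.58, array([ 416.5, -163.8,  125. ]))
gate_tip (0.7, array([ 331.1, -169.8,   96.5]))
```

View pics/rail4.png

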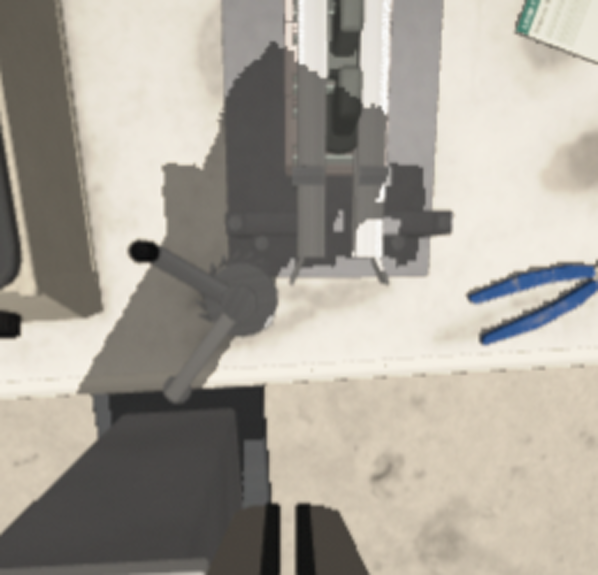

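All four racks are past the band: the last tab axis is at s≈76, and the slides are above the band at crop v≈170. Pin at crop (143,250), gate still open. Now the lever. First the clearance to the box and a single stroke.

```bash
cat >> h.py <<'E'
PV=M-26*U+60*V; OFF=17.5
def pin(th):
    a=np.arctan2(52,30)+th; return np.array([-26+60*np.cos(a),60+60*np.sin(a)])
ZL=119
def stroke(dy=-4):
    r=lambda p,d: rp(p[0]+d,p[1]+dy,ZL)
    p=pin(0); robot.servo_line(r(p,OFF+5),feed=150); f0=robot.observe()["contact_force"].copy()
    for th,fd in ((0.25,60),(0.5,60)): robot.servo_line(r(pin(th),OFF),feed=fd)
    fr=[]
    for d in np.arange(0,11,1.5):
        robot.servo_line(r(pin(min(.5+d/59,.62)),OFF-max(0,d-7)),feed=40)
        c=robot.observe()["contact_force"]-f0; f=c[:2]@U; fr.append(round(f,1))
        if abs(f)>14: break
    print('push',fr,'t',robot.observe()["t"]); 
    return fr
E
python3 - <<'E'
from h import *
import pickle
info=pickle.load(open('r4.pkl','rb'))
for uv in [(100,310),(85,200)]:
    p=backproj((130+uv[0]/2.3,uv[1]/2.3),0,info); d=p[:2]-M; print('box',d@U,d@V)
im=cv2.imread('pics/r4raw.png')
for z in (108,138): print(z,proj(rp(4,112,z),info)) # pin px seen ~(192,109)
p=pin(0)
robot.movep(rp(p[0]+OFF+8,p[1]-4,220),down(YR)); grip(0.0); robot.servo_line(rp(p[0]+OFF+8,p[1]-4,ZL),feed=150)
print(robot.observe()["contact_force"])
fr=stroke()
robot.hold(.1); im,info=snap("wrist"); cv2.imwrite('pics/st.png',np.asarray(im)[:,:,::-1])
im,i2=snap("top"); print(find("gate_tip","top",i2,3,.1))
E
```

```text
box -39.48886055718152 174.0375886388829
box 40.04810798275924 178.69671340430938
108 [194.39966632 108.88418488]
138 [189.39123184 108.78958026]
[ 0.11589819 -0.11280512  0.00629424]
push [np.float64(3.5), np.float64(6.1), np.float64(6.2), np.float64(6.5), np.float64(6.0), np.float64(6.7), np.float64(6.2), np.float64(9.8)] t 73.9917
[]
```

```bash
cat >> h.py <<'E'
def back(dy=-4):
    p=pin(0); robot.servo_line(rp(p[0]+OFF+8,p[1]+dy,ZL),feed=120); robot.hold(.15)
def gate(cam="top"):
    im,i=snap(cam); r=find("gate_tip",cam,i,3,.1)
    for c,x in r:
        d=x[:2]-PV; print(' gate',c,x,'r',np.hypot(*d).round(),'ang',round((np.arctan2(d@V,d@U)-np.radians(132.5))%(2*np.pi),2))
    return im
E
python3 - <<'E'
from h import *
back(); gate(); gate("scene")
stroke(); back(); gate("scene"); im=gate(); b=np.asarray(im)[200:280,250:370,::-1]; cv2.imwrite('pics/g2.png',cv2.resize(b,None,fx=6,fy=6,interpolation=cv2.INTER_CUBIC))
E
```

```text
gate 0.73 [606.8 327.4 108.8] r 588.0 ang 5.21
 gate 0.7 [ 317.4 -192.7   96.9] r 70.0 ang 0.55
push [np.float64(4.7), np.float64(6.0), np.float64(6.3), np.float64(6.7), np.float64(6.0), np.float64(6.4), np.float64(5.5), np.float64(8.5)] t 78.2667
 gate 0.81 [ 320.8 -235.    97. ] r 65.0 ang 1.18
 gate 0.34 [606.6 326.2 111.3] r 587.0 ang 5.21
```

View pics/g2.png

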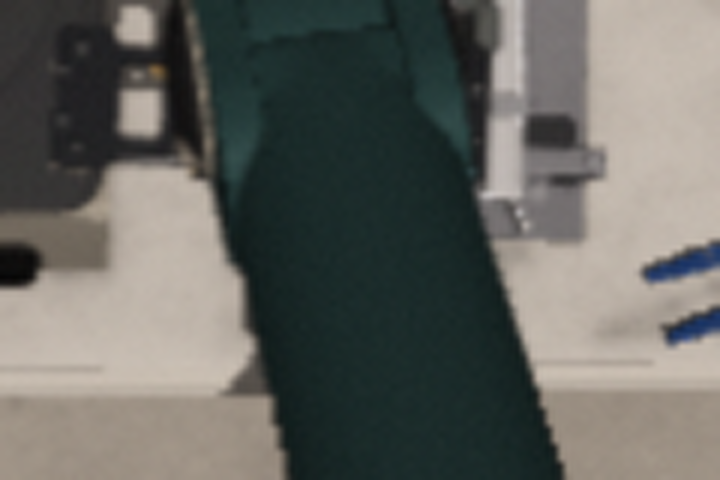

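The top view is blocked by the arm, but the scene camera sees the gate advancing. Continuing the strokes.

Run:
```python
from h import *
for _ in range(5):
    stroke(); back(); gate("scene")
```

```text
push [np.float64(5.5), np.float64(5.7), np.float64(7.7), np.float64(7.4), np.float64(6.1), np.float64(7.4), np.float64(7.3), np.float64(8.6)] t 82.2917
 gate 0.78 [ 344.1 -270.7   98.5] r 67.0 ang 1.84
push [np.float64(5.2), np.float64(5.7), np.float64(5.8), np.float64(6.1), np.float64(5.9), np.float64(5.9), np.float64(6.0), np.float64(8.3)] t 86.2167
 gate 0.6 [382.7 198.5 112.9] r 415.0 ang 5.6
 gate 0.51 [ 380.5 -288.2   93.9] r 72.0 ang 2.43
push [np.float64(2.0), np.float64(1.6), np.float64(2.5), np.float64(2.2), np.float64(2.9), np.float64(6.2), np.float64(8.6), np.float64(11.1)] t 90.1417
 gate 0.61 [ 383.8 -289.9   94.5] r 74.0 ang 2.47
push [np.float64(3.8), np.float64(3.3), np.float64(3.2), np.float64(4.1), np.float64(3.4), np.float64(6.4), np.float64(9.7), np.float64(12.8)] t 94.0667
 gate 0.54 [ 381.4 -286.1   97.7] r 70.0 ang 2.44
push [np.float64(2.8), np.float64(4.1), np.float64(2.5), np.float64(3.0), np.float64(4.0), np.float64(6.3), np.float64(8.5), np.float64(13.1)] t 97.9917
 gate 0.57 [ 380.7 -287.6   96.9] r 72.0 ang 2.43
```

The gate has stopped at about 2.43, and three further strokes changed nothing, so it is closed. Retreating for a final look.

Run:
```python
from h import *
p=pin(0); robot.servo_line(rp(p[0]+OFF+8,p[1]-4,330),feed=200)
robot.movep(rp(-60,20,360),down(YR)); robot.hold(.2)
gate("scene"); im=gate("wrist")
cv2.imwrite('pics/fin.png',cv2.resize(np.asarray(im)[0:230,120:400,::-1],None,fx=2.5,fy=2.5,interpolation=cv2.INTER_CUBIC))
robot.movep([330,-480,380],down(0)); robot.hold(.2)
im,i=snap("top",'fint.png'); print(robot.observe()["t"])
```

```text
gate 0.53 [ 380.  -288.4   98.3] r 72.0 ang 2.42
 gate 0.92 [ 381.2 -289.    93.8] r 73.0 ang 2.44
102.1417
```

View pics/fin.png

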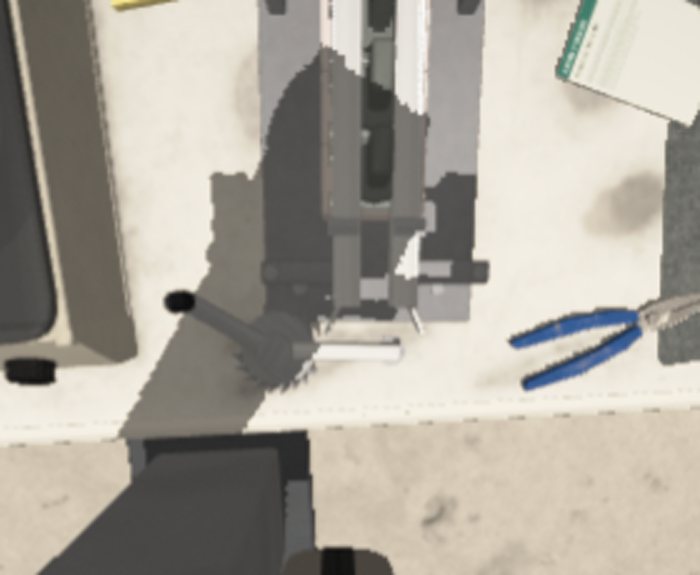

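View pics/fint.png

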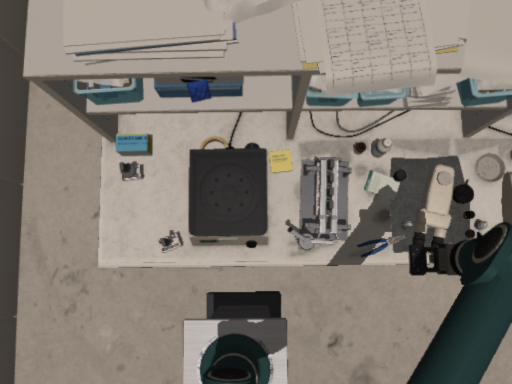

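The gate lies across the mouth at crop (350,350) and the lever is at rest. In the top view four racks sit on the rail at u≈326, and the wide rack (130,171) and narrow rack (171,240) still stand on the worktop. The carton and bottles have not moved.

```bash
python3 -c "
from h import *
print(robot.job_done())"
```

```text
the job is handed in; nothing more can be done
None
```

All four 34 mm racks hang on the rail past the band, the gate is fully closed by the lever, the wide and narrow racks still stand on the worktop, and the job was handed in at about 102 s.

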